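# Open the air-freshener dispenser with its key

### The arm

A 6-joint arm with a two-finger parallel gripper is mounted at the origin on the work surface. World frame = base frame: x ahead of the robot, y to its left, z up, the work surface at z = 0. Lengths are in m, angles in rad, forces in N, time in s.
With the tool pointing down it reaches from about 0.225 to 0.875 m from the base axis. Payload 3.4 kg.
Tool frame: the origin (TCP) lies between the finger pads; the fingertips stand 8 mm ahead of it and the grasp point (between the pads) lies 11 mm behind it; z points along the fingers, y is the line along which they close (so a half turn about z gives the same grasp; the last joint's range is limited). The gripper opens to 85 mm and grips with 20 to 120 N. Pads are 22 mm wide; open, the fingers measure 114 mm over their backs; the gripper's body (76 mm by 85 mm) begins 54 mm behind the grasp point. The pads swing forward as they close: fully open they stand 13 mm farther back than shut.
Start: joints at [-1.26, 0.276, 1.505, -0, 1.361, -0.121], TCP at [0.241, -0.522, 0.239] pointing down, gripper open.
Joint ranges: [-2.89, 2.89], [-0.75, 2.08], [0.22, 2.7], [-1.18, 4.32], [0.11, 2.71], [-2.7, 2.7]. Speed limits (rad/s): [2.57, 2.57, 3.14, 3.14, 3.14, 3.14].

### API

Orientations are given as a unit quaternion [w, x, y, z].
In Python, from rig import manip, optics, finder gives the robot as it stands.
- The arm moves only by the tool servo_tool, never from a script. Its argument "increments" is a list of rows, each a list of 7 numbers: the shift along the tool's x, y, z in cm, then the turn, a rotation vector about the tool's x, y, z in degrees, then the closure, from -1 (fully open) to 1 (shut). In form: [[x, y, z, rx, ry, rz, gripper], ...]. A call has exactly 5 rows; each row shifts and turns the commanded pose from where the row before left it, along the tool's axes as they then stand; what a row does not reach is not made up. A row lasts 1/10 s, in which the tool goes at most 50 mm and 8.59 degrees, less where a joint would pass 70% of its speed; a pose out of reach is approached as far as the arm can. A call is refused whole if a number of a shift passes 5 or a number of a turn 8.59, either way. A call with a gripper value outside its range is refused whole. The fingers move at their own pace and stop on an object; "squeeze" is the grip in N (left out, the last holds). Time passes only in rows, so rows that do not move let the fingers close, or fill a call up. It gives the time, the measured TCP pose, the force, the opening and the grip force at its end, in the units of the state.
- manip.get_state(): the state, without advancing time (a new reading comes with each control period).
- optics.get_image(name): name is "scene" or "top" or "wrist"; returns the picture (420x560x3 uint8, red, green, blue); there is no depth.
- optics.get_calibration(name): a dict with "fov_y" (degrees; the focal length in pixels is half the picture's height over the tangent of half this angle, whatever the lens; pixels are square), "cx", "cy" (the principal point, pixels), "world_to_cam" (4x4, takes a point from world to camera coordinates). Camera axes: x right, y down, z forward; pixel columns grow to the right and rows downward; lengths in m; the calibration is good to about 2 mm. A picture is of the moment at which its call begins: read the wrist's pose just before it. get_calibration takes no time and is no camera call; for the wrist camera it gives the pose at the moment of the call.
- manip.sign_off(): hands the job in; it is judged then, once.
Trained networks look in the newest picture that a camera, given by its name, has taken for a name from the list of things; names that differ only in an ending like _2 or _b are one class to them, and where a whole thing is asked for, a point or a joint stands for the part that bears it (a point fixed in the world has none). Each returns a list of dicts, best first, with "p" (0 to 1); they miss things now and then, are a little off and sometimes report something else, mostly with a low value. They report only what shows in the picture. A call takes as long as a camera call.
- finder.silhouettes(label, camera): "region" (420x560 bool, what is visible of it) and "box" ([centre column, centre row, width, height] in pixels, round what is visible of it).
- finder.tip_of(label, camera): "at" ([column, row] in pixels: a listed point, or the origin of a listed thing).
The state is a dict: "clock": time; "qpos": joint angles; "qd": joint speeds; "effort": joint torques, N m; "position": TCP position; "ee_rot": TCP orientation; "contact_force": force on the tool from outside, world axes, zero at the start; "moment": the same for the moment, N m; "width": finger opening in m; "gripper_force": force on a finger pad.
Only numpy, scipy, OpenCV 4.12 (cv2) and the standard library are available. Lean on these libraries where they do the work, as an engineer would, in place of code of your own. Each camera call takes 0.05 s, during which the arm holds its last target. There are 200 camera calls.

### The job

The air freshener needs a new can: take the key from the toothbrush cup, push its rod down through the slot in the dispenser's top and press the hidden spring latch tab until the front cover drops fully open. Nobody can see where along the slot the tab is or how deep it sits, so feel for it and never force it. Then put the key back into a hole of the cup, upright on its shoulder, let go of it, and leave everything else on the ledge as it is.

Things in the scene. Friction and masses are not known exactly. Their poses are not given: they have to be found in the camera images.
- dispenser: White plastic automatic air-freshener dispenser, fixed upright on the ledge: 84 mm deep (its x), 90 mm wide (its y), 205 mm tall; origin at the centre of its underside, z up, x towards its front cover. Its flat top is at z = 205 mm; the hollow head under it holds the latch. More than 20 N of the key on any part of it (top, tab, end stop) breaks it.
- slot (a point): Middle of the mouth of the key slot in the dispenser's flat top (axes as the dispenser's), 6 mm behind the dispenser's origin. The slot is 7 mm wide along the dispenser's x and 36 mm long along its y, and goes straight down through the 8 mm thick top. A rod that meets no tab runs on freely until the key's shoulder rests on the top.
- slot_below (a point): Lower mouth of the slot, 8 mm under slot. Below, out of sight, is the sprung latch tab, 6 mm wide along the slot; units differ: its middle is up to 13 mm either way along y from the slot's middle, its face 12 to 26 mm below the top. It gives from 4 N, frees the catch at about 4.5 mm (6 N), stops hard at 5.3 mm (7 N), and springs back up when let go.
- cover (a joint): Angle (rad) of the dispenser's front cover, hinged at its lower front edge: about 0 shut and latched, 1.35 fully down on its stay. When the latch is pressed a weak spring frees the cover and it falls forward by itself, damped, in about two seconds; keep the tab down until it has started. It sweeps up to 200 mm in front of the dispenser.
- key: Dispenser key: plain round steel rod, 5 mm diameter, 46 mm long, blunt tip, below a grey plastic handle: shoulder disc 22 mm across and 4 mm thick, then a square grip 14 x 14 mm (flats along the key's x and y) ending 49 mm above the origin. Origin on the axis at the shoulder's underside, z up the handle. About 35 g. It starts upright in a hole of the cup, hanging by its shoulder.
- key_tip (a point): Lower end of the key's rod, on its axis, 46 mm below the shoulder.
- cup: Loose matte ceramic toothbrush cup, square, 74 x 74 mm and 92 mm tall, about 0.5 kg, with a flat closed top 10 mm thick; origin at the centre of its underside, z up. The top has two round through holes 12 mm in diameter, at y = -17 mm and +17 mm in the cup's frame (x = 0); the key starts in the +y one, loose by 3 mm.
- dropper: Bystander: closed amber glass dropper bottle, 33 mm in diameter, 98 mm tall with its rubber bulb; origin at the centre of its underside.
- nailbrush: Bystander: wooden nail brush lying bristles down, 95 x 38 mm and 28 mm tall; origin at the centre of its underside, long side along its x.
- hairclip: Bystander: yellow plastic spring-jaw hair clip, about 80 x 40 mm and 32 mm tall; origin at the centre of its underside, long side along its x.

How it is judged:
By the outcome, as a careful person would: the job done as asked, in the order asked, and still so for the second after the job is handed in, with the robot touching nothing.
It also fails if it takes over 72 s, if anything falls off the work surface, if the arm or the gripper's body presses on something with over 40 N, if the wrist force passes 120 N, or if a joint passes its speed limit or range.

## Working session

There is one attempt and no reset: what is moved stays moved. The work goes in short steps, Python scripts to look and compute and a tool call to move; the robot and the scene stay as the last step left them, time stands still between calls to the robot, and variables do not carry over. Pictures are saved under pics/ and viewed, at most 10 in all, crops included, and the job is handed in when it is done.

Besides the shell and the picture viewer there is one more tool, called as name(argument=value, ...) on one line, values as JSON. servo_tool: Moves the arm, as the interface text tells. Its arguments: {"type":"object","properties":{"increments":{"type":"array","items":{"type":"array","items":{"type":"number"}}},"squeeze":{"type":"number"}},"required":["increments"]}

```bash
mkdir -p pics; cat > h.py <<'E'
import numpy as np, cv2
from rig import manip, optics, finder
from scipy.spatial.transform import Rotation as R
def cal(n):
    c=optics.get_calibration(n); f=210/np.tan(np.radians(c["fov_y"])/2)
    return f,c["cx"],c["cy"],np.array(c["world_to_cam"])
def ray(n,uv,c=None):
    f,cx,cy,T=c or cal(n); d=np.array([(uv[0]-cx)/f,(uv[1]-cy)/f,1]); Rm=T[:3,:3]
    return -Rm.T@T[:3,3], Rm.T@d
def onz(n,uv,z,c=None):
    o,d=ray(n,uv,c); return o+d*(z-o[2])/d[2]
def proj(n,p,c=None):
    f,cx,cy,T=c or cal(n); q=T[:3,:3]@np.array(p)+T[:3,3]; return np.array([cx+f*q[0]/q[2],cy+f*q[1]/q[2]])
def tri(obs):
    A=np.zeros((3,3));b=np.zeros(3)
    for o,d in obs:
        d=d/np.linalg.norm(d);P=np.eye(3)-np.outer(d,d);A+=P;b+=P@o
    p=np.linalg.solve(A,b); return p,[np.linalg.norm((np.eye(3)-np.outer(d,d)/(d@d))@(p-o)) for o,d in obs]
def save(n,fn):
    im=optics.get_image(n); cv2.imwrite(f"pics/{fn}.png",cv2.cvtColor(im,cv2.COLOR_RGB2BGR)); return im
E
python3 - <<'E'
from h import *
np.set_printoptions(precision=4,suppress=True)
s=manip.get_state();print(s['clock'],s['position'],s['ee_rot'],s['width'],s['contact_force'])
a=save('scene','s0');b=save('top','t0')
cv2.imwrite('pics/m0.png',cv2.cvtColor(np.hstack([a,b])[:, :],cv2.COLOR_RGB2BGR)) 
for n in('scene','top'):
    o,d=ray(n,(280,210));print(n,cal(n)[0],o,d)
    for l in('slot','key','key_tip','cup','dispenser','dropper','nailbrush','hairclip'):
        print(l,[(np.round(x['at'],1),round(x['p'],2)) for x in finder.tip_of(l,n)[:2]])
E
```

```text
0.0 [ 0.2405 -0.5217  0.2384] [-0.0009  0.9768  0.2142 -0.0001] 0.08505845238087385 [-0.0809 -0.2016  0.1177]
scene 481.8171068686018 [1.0319 0.1922 0.7402] [-0.6586 -0.2098 -0.7228]
slot [(array([129.4, 170.4]), 0.56)]
key [(array([390.4, 287.4]), 0.81)]
key_tip []
cup [(array([376. , 314.9]), 0.97)]
dispenser [(array([147. , 249.6]), 0.89), (array([393.2, 285.8]), 0.61)]
dropper [(array([200.7, 184.1]), 0.64)]
nailbrush [(array([369.8, 229.5]), 0.74)]
hairclip [(array([258.5, 268.2]), 0.64)]
top 493.2270770367918 [ 0.2797 -0.0058  1.1388] [ 0.1992  0.01   -0.9801]
slot [(array([407. , 190.3]), 0.81)]
key [(array([181. , 176.6]), 0.41)]
key_tip []
cup [(array([193.5, 188.1]), 0.76)]
dispenser [(array([383.9, 209. ]), 0.96)]
dropper [(array([373. , 292.3]), 0.65)]
nailbrush [(array([200.2, 268.9]), 0.62)]
hairclip [(array([289.1, 210.1]), 0.82), (array([368.7, 290.8]), 0.18)]
```

View pics/t0.png

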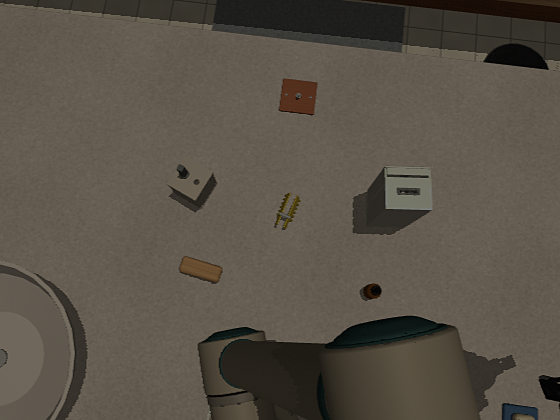

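View pics/s0.png

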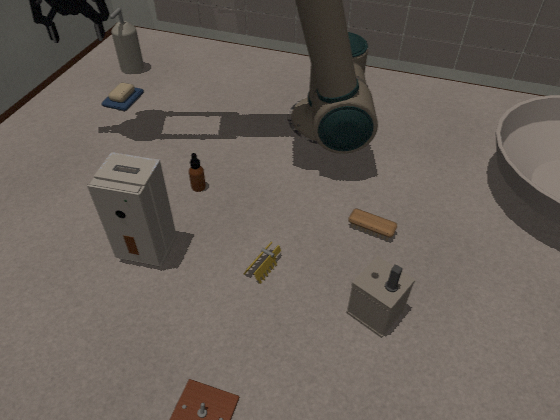

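```bash
python3 - <<'E'
from h import *
np.set_printoptions(precision=4,suppress=True)
a=optics.get_image('scene');b=optics.get_image('top')
for nm,us,ut,z in(('slot',(129.4,170.4),(407,190.3),.205),('key',(390.4,287.4),(181,176.6),.092),('cup',(376,314.9),(193.5,188.1),0),('disp',(147,249.6),(383.9,209),0),('dropper',(200.7,184.1),(373,292.3),0),('brush',(369.8,229.5),(200.2,268.9),0),('clip',(258.5,268.2),(289.1,210.1),0)):
    print(nm,onz('scene',us,z),onz('top',ut,z),*tri([ray('scene',us),ray('top',ut)]))
# slot dark region via threshold
for n,c,im in(('top',(407,190),b),('scene',(127,170),a)):
    x,y=c;w=im[y-9:y+10,x-19:x+20].mean(2);print(n);print(w[::2,::2].astype(int))
t=cv2.cvtColor(b,cv2.COLOR_RGB2BGR);s=cv2.cvtColor(a,cv2.COLOR_RGB2BGR)
g=lambda i,x,y:cv2.resize(i[y:y+75,x:x+100],(400,300),interpolation=cv2.INTER_CUBIC)
cv2.imwrite('pics/c1.png',cv2.convertScaleAbs(np.vstack([np.hstack([g(t,150,150),g(t,360,155)]),np.hstack([g(s,330,255),g(s,80,140)])]),alpha=1.6))
E
```

```text
slot [ 0.5394 -0.229   0.205 ] [ 0.5403 -0.2365  0.205 ] [ 0.5389 -0.2335  0.2041] [np.float64(0.003421602723257947), np.float64(0.0034216027232579754)]
key [0.5473 0.2269 0.092 ] [0.5386 0.2301 0.092 ] [0.5408 0.2295 0.0842] [np.float64(0.0022687384513847136), np.float64(0.0022687384513846768)]
cup [0.5446 0.2173 0.    ] [0.5372 0.2166 0.    ] [ 0.5391  0.2179 -0.0082] [np.float64(0.00030363479917797304), np.float64(0.00030363479917800535)]
disp [ 0.5448 -0.2359  0.    ] [ 0.5452 -0.2366  0.    ] [ 0.545  -0.2362  0.0002] [np.float64(0.00039197824199075715), np.float64(0.0003919782419907798)]
dropper [ 0.3392 -0.2158  0.    ] [ 0.3491 -0.228   0.    ] [ 0.3462 -0.2198  0.0064] [np.float64(0.007252683910481536), np.float64(0.007252683910481514)]
brush [0.35   0.1687 0.    ] [0.3504 0.1702 0.    ] [0.3505 0.1694 0.0007] [np.float64(0.0007366311032406345), np.float64(0.0007366311032407066)]
clip [ 0.5162 -0.0131  0.    ] [ 0.5137 -0.0155  0.    ] [ 0.5141 -0.0147 -0.0033] [np.float64(0.0007966690901455556), np.float64(0.0007966690901455543)]
top
[[113 113 113 114 113 112 113 114 112 11
[... 967 characters left out ...]
 133 133
  134 133]
 [130 133 132 132  69  63  82  86 132 133 133 130 132 134 132 133 132 131
  131 132]
 [131 132 131  85  75  69  87  92  75  80  64  66  81 109 126 132 134 134
  132 132]
 [132 131 101  64  59  64  74  72  74  75  74  75  82  89  72  62 124 133
  133 132]
 [131 133 132 132 130  89  86  67  64  64  70  68  70  73  68  69 131 132
  134 132]
 [133 133 130 130 132 130 133 129 129 134 132 116  86  69  58 131 132 133
  132 129]
 [130 132 130 131 133 131 133 132 130 134 133 133 131 133 132 131 132 133
  133 134]
 [131 135 131 129 133 135 132 132 133 135 131 132 132 132 132 132 132 133
  133 132]
 [ 67  84 109 127 133 134 134 135 132 133 129 134 131 134 133 131 134 132
  136 130]]
```

View pics/c1.png

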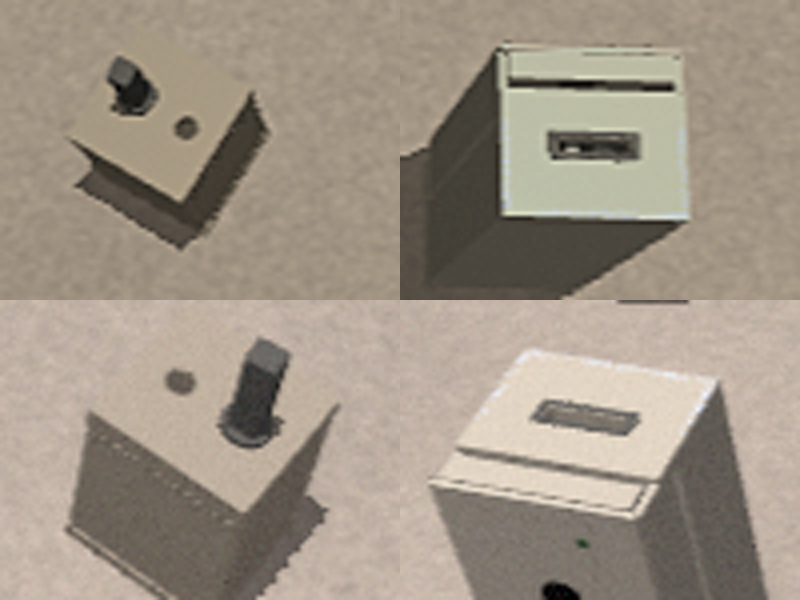

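```bash
cat >> h.py <<'E'
def plan(pos=None,yaw=None,pitch0=True):
    """tool-frame total shift (cm) to world pos from the measured pose, and the turn to x-axis yaw (deg), tool down"""
    s=manip.get_state(); Rm=R.from_quat(np.r_[s['ee_rot'][1:],s['ee_rot'][0]])
    print('t',round(s['clock'],2),'pos',np.round(s['position'],4),'F',np.round(s['contact_force'],1),'w',round(s['width'],4),'g',round(s['gripper_force'],1))
    x=Rm.as_matrix()[:,0]; print('yaw',round(np.degrees(np.arctan2(x[1],x[0])),2))
    if pos is not None: print('shift cm',np.round(100*Rm.inv().apply(np.array(pos)-s['position']),2))
    if yaw is not None:
        c,q=np.cos(np.radians(yaw)),np.sin(np.radians(yaw)); D=np.array([[c,q,0],[q,-c,0],[0,0,-1]])
        print('turn deg',np.round(np.degrees((Rm.inv()*R.from_matrix(D)).as_rotvec()),2))
E
python3 - <<'E'
from h import *
np.set_printoptions(precision=4,suppress=True)
f=lambda n,uv:ray(n,uv)
for nm,us,ut,z in(('slot',(126.25,169.5),(408.4,191.4),.205),('shoulder',(392,286.75),(183.2,174.2),.096),('hole',(375,275.25),(196.5,181.75),.092)):
    print(nm,onz('scene',us,z),onz('top',ut,z),*tri([f('scene',us),f('top',ut)]))
# dispenser top edges in top view: corners 
for ut in((396.75,188),(420,188),(396.75,195),(420,195.3),(385.3,209),(432.2,209.3),(384.5,166),(430,166.8)):print(ut,onz('top',ut,.205))
s=manip.get_state();o,d=ray('wrist',(280,210));print(o-s['position'],d,R.from_quat(np.r_[s['ee_rot'][1:],s['ee_rot'][0]]).inv().apply([o-s['position'],d]),cal('wrist')[0])
plan([.51,.22,.30],24.7)
E
```

```text
slot [ 0.5391 -0.2352  0.205 ] [ 0.5385 -0.2394  0.205 ] [ 0.538  -0.2381  0.2036] [np.float64(0.0016943531851557271), np.float64(0.0016943531851558332)]
shoulder [0.5482 0.2289 0.096 ] [0.5436 0.2253 0.096 ] [0.5447 0.2278 0.0909] [np.float64(0.001388185836722378), np.float64(0.0013881858367223547)]
hole [0.5315 0.1989 0.092 ] [0.5314 0.1944 0.092 ] [0.5314 0.1968 0.091 ] [np.float64(0.0022068325806870125), np.float64(0.002206832580687004)]
(396.75, 188) [ 0.5423 -0.2164  0.205 ]
(420, 188) [ 0.5482 -0.2613  0.205 ]
(396.75, 195) [ 0.5283 -0.2175  0.205 ]
(420, 195.3) [ 0.5336 -0.2623  0.205 ]
(385.3, 209) [ 0.4978 -0.1977  0.205 ]
(432.2, 209.3) [ 0.5089 -0.2875  0.205 ]
(384.5, 166) [ 0.5837 -0.1891  0.205 ]
(430, 166.8) [ 0.5937 -0.2779  0.205 ]
[0.0607 0.0282 0.1352] [-0.2494 -0.1186 -0.9612] [[ 0.067  -0.0002 -0.1352]
 [-0.2761  0.0033  0.9612]] 300.9388075704201
t 1.0 pos [ 0.2406 -0.5223  0.2394] F [ 0.4  0.4 -0.3] w 0.0854 g 0.0
yaw 24.74
shift cm [ 55.53 -56.14  -6.07]
turn deg [0.01 0.   0.04]
```

servo_tool(increments=[[2.95, -2.77, 0, 0, 0, 0, -1], [2.95, -2.77, 0, 0, 0, 0, -1], [2.95, -2.77, 0, 0, 0, 0, -1], [2.95, -2.77, 0, 0, 0, 0, -1], [2.95, -2.77, 0, 0, 0, 0, -1]])

```text
clock: 1.5
position: [0.317, -0.3333, 0.2394]
ee_rot: [0.0, 0.977, 0.214, 0.0]
contact_force: [0.6, 0.4, 0.5]
width: 0.0856
gripper_force: 0.0
```

servo_tool(increments=[[2.95, -2.77, 0, 0, 0, 0, -1], [2.95, -2.77, 0, 0, 0, 0, -1], [2.95, -2.77, 0, 0, 0, 0, -1], [2.95, -2.77, 0, 0, 0, 0, -1], [2.95, -2.77, 0, 0, 0, 0, -1]])

```text
clock: 2.0
position: [0.393, -0.1457, 0.2396]
ee_rot: [0.0, 0.977, 0.214, 0.0]
contact_force: [0.8, -1.2, 0.3]
width: 0.0852
gripper_force: 0.0
```

servo_tool(increments=[[2.95, -2.77, 0, 0, 0, 0, -1], [2.95, -2.77, 0, 0, 0, 0, -1], [2.95, -2.77, 0, 0, 0, 0, -1], [2.95, -2.77, 0, 0, 0, 0, -1], [2.95, -2.77, 0, 0, 0, 0, -1]])

```text
clock: 2.5
position: [0.469, 0.042, 0.2396]
ee_rot: [0.0, 0.977, 0.214, 0.0]
contact_force: [0.6, 0.6, 0.1]
width: 0.085
gripper_force: 0.0
```

servo_tool(increments=[[2.95, -2.77, 0, 0, 0, 0, -1], [2.95, -2.77, 0, 0, 0, 0, -1], [2.95, -2.77, 0, 0, 0, 0, -1], [2.95, -2.77, 0, 0, 0, 0, -1], [0, 0, 0, 0, 0, 0, -1]])

```text
clock: 3.0
position: [0.5312, 0.1947, 0.2389]
ee_rot: [-0.001, 0.976, 0.216, 0.001]
contact_force: [0.1, 0.2, 0.1]
width: 0.085
gripper_force: 0.0
```

servo_tool(increments=[[0, 0, 0, 0, 0, -8.4, -1], [0, 0, 0, 0, 0, -8.4, -1], [0, 0, 0, 0, 0, -8.4, -1], [0, 0, 0, 0, 0, -8.4, -1], [0, 0, 0, 0, 0, -8.4, -1]])

```text
clock: 3.5
position: [0.5292, 0.1896, 0.2393]
ee_rot: [0.0, 0.834, 0.552, -0.0]
contact_force: [-0.4, -0.2, -0.5]
width: 0.0856
gripper_force: 0.0
```

```bash
python3 - <<'E'
from h import *
np.set_printoptions(precision=4,suppress=True)
plan([.545,.228,.24],66.8)
c=cal('wrist');a=save('wrist','w1');print(manip.get_state()['clock'])
for l,z in(('key',.092),('cup',0)):
    for x in finder.tip_of(l,'wrist')[:2]: print(l,x['at'],x['p'],onz('wrist',x['at'],z,c))
print(proj('wrist',[.5445,.228,.096],c),proj('wrist',[.5445,.228,.141],c),proj('wrist',[.5312,.197,.092],c))
E
```

```text
t 3.5 pos [0.5292 0.1896 0.2393] F [-0.4 -0.2 -0.5] w 0.0856 g 0.0
yaw 67.07
shift cm [ 4.15 -0.04 -0.07]
turn deg [-0.    0.03  0.27]
3.55
key [282.1, 151.4] 0.85 [0.5483 0.2276 0.092 ]
cup [277.7, 159.2] 0.86 [0.5373 0.2132 0.    ]
[278.1046 153.0338] [277.9175 158.4906] [277.9741 188.2694]
```

View pics/w1.png

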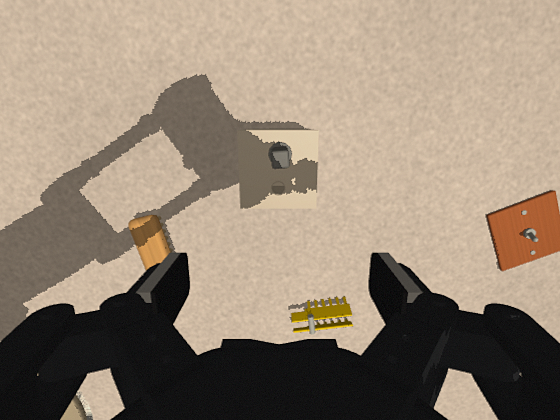

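servo_tool(increments=[[2.0, 0, 2.0, 0, 0, 0, -1], [2.0, 0, 2.0, 0, 0, 0, -1], [0, 0, 1.5, 0, 0, 0, -1], [0, 0, 0, 0, 0, 0, -1], [0, 0, 0, 0, 0, 0, -1]])

```text
clock: 4.15
position: [0.5452, 0.2267, 0.1844]
ee_rot: [0.0, 0.836, 0.549, -0.0]
contact_force: [0.4, 0.3, 0.5]
width: 0.0856
gripper_force: 0.0
```

```bash
python3 - <<'E'
from h import *
np.set_printoptions(precision=4,suppress=True)
plan([.545,.228,.24],66.8)
c=cal('wrist');a=save('wrist','w2')
for l,z in(('key',.092),('cup',0)):
    for x in finder.tip_of(l,'wrist')[:2]: print(l,x['at'],x['p'],onz('wrist',x['at'],z,c))
for p in([.5445,.228,.092],[.5445,.228,.141],[.5312,.197,.092]): print(proj('wrist',p,c))
r=finder.silhouettes('key','wrist')
print(r[0]['box'],r[0]['p'])
x,y=map(int,r[0]['box'][:2]);x0,y0=x-60,y-45;print(x0,y0)
cv2.imwrite('pics/w2c.png',cv2.resize(cv2.cvtColor(a[y0:y0+90,x0:x0+120],cv2.COLOR_RGB2BGR),(720,540),interpolation=cv2.INTER_CUBIC))
E
```

```text
t 4.15 pos [0.5452 0.2267 0.1844] F [0.4 0.3 0.5] w 0.0856 g 0.0
yaw 66.64
shift cm [ 0.11 -0.07 -5.56]
turn deg [-0.01  0.03 -0.16]
key [280.5, 213.1] 0.56 [0.5459 0.2255 0.092 ]
cup [278.1, 202.2] 0.77 [0.5379 0.2127 0.    ]
[277.6032 211.0166]
[277.2158 232.7267]
[277.7581 250.6679]
[281.8, 222.0, 27.5, 44.6] 0.58
221 177
```

View pics/w2c.png

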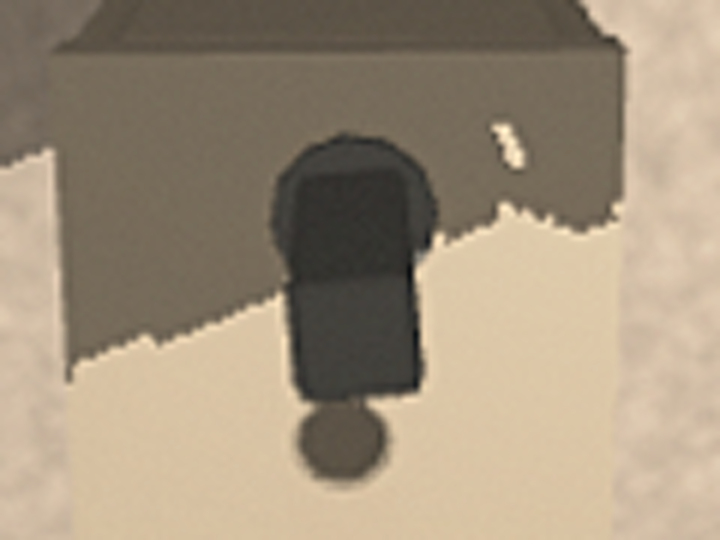

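```bash
python3 - <<'E'
from h import *
np.set_printoptions(precision=4,suppress=True)
c=cal('wrist')
print(onz('wrist',(280.2,213.2),.096,c),onz('wrist',(280.5,233),.141,c),onz('wrist',(278.2,250.5),.092,c))
p=onz('wrist',(280.5,233),.141,c); q=onz('wrist',(280.2,213.2),.096,c)
m=(p+q)/2
plan([m[0],m[1],.111])
E
```

```text
[0.5469 0.2266 0.096 ] [0.5469 0.2268 0.141 ] [0.5323 0.1968 0.092 ]
t 4.35 pos [0.5458 0.2269 0.1855] F [-0.   0.3 -0.4] w 0.0857 g 0.0
yaw 66.68
shift cm [0.02 0.1  7.45]
```

servo_tool(increments=[[0, 0.1, 1.5, 0, 0, -2, -1], [0, 0, 2.0, 0, 0, -2, -1], [0, 0, 2.0, 0, 0, 0, -1], [0, 0, 1.4, 0, 0, 0, -1], [0, 0, 0.5, 0, 0, 0, -1]])

```text
clock: 4.85
position: [0.5455, 0.2262, 0.1094]
ee_rot: [-0.0, 0.816, 0.579, -0.001]
contact_force: [-0.2, -0.1, -0.1]
width: 0.0855
gripper_force: 0.0
```

servo_tool(increments=[[0, 0, 0, 0, 0, 0, 0.4], [0, 0, 0, 0, 0, 0, 0.6], [0, 0, 0, 0, 0, 0, 0.8], [0, 0, 0, 0, 0, 0, 1], [0, 0, 0, 0, 0, 0, 1]], squeeze=50)

```text
clock: 5.35
position: [0.5465, 0.2268, 0.1109]
ee_rot: [0.0, 0.815, 0.579, 0.001]
contact_force: [-0.5, -0.3, 5.5]
width: 0.0133
gripper_force: 49.7
```

servo_tool(increments=[[0, 0, 0, 0, 0, 0, 1], [0, 0, 0, 0, 0, 0, 1], [0, 0, 0, 0, 0, 0, 1], [0, 0, 0, 0, 0, 0, 1], [0, 0, 0, 0, 0, 0, 1]])

```text
clock: 5.85
position: [0.5466, 0.2268, 0.1109]
ee_rot: [0.0, 0.815, 0.579, 0.001]
contact_force: [-0.0, -0.2, 5.9]
width: 0.0131
gripper_force: 49.1
```

servo_tool(increments=[[0, 0, -2, 0, 0, 0, 1], [0, 0, -4, 0, 0, 0, 1], [0, 0, -4, 0, 0, 0, 1], [0, 0, -4, 0, 0, 0, 1], [0, 0, -4, 0, 0, 0, 1]])

```text
clock: 6.35
position: [0.5456, 0.2265, 0.2911]
ee_rot: [-0.0, 0.815, 0.579, -0.001]
contact_force: [0.5, 0.4, -0.7]
width: 0.0135
gripper_force: 48.6
```

servo_tool(increments=[[-2, 0.65, 0, 0, 0, 0, 1], [-4, 1.33, 0, 0, 0, 0, 1], [-4, 1.33, 0, 0, 0, 0, 1], [-4, 1.33, 0, 0, 0, 0, 1], [-4, 1.33, 0, 0, 0, 0, 1]])

```text
clock: 6.85
position: [0.5425, 0.0356, 0.2896]
ee_rot: [-0.0, 0.815, 0.579, -0.001]
contact_force: [0.4, -0.9, -0.7]
width: 0.0132
gripper_force: 48.7
```

servo_tool(increments=[[-4, 1.33, 0, 0, 0, 0, 1], [-4, 1.33, 0, 0, 0, 0, 1], [-4, 1.33, 0, 0, 0, 0, 1], [-4, 1.33, 0, 0, 0, 0, 1], [-4, 1.33, 0, 0, 0, 0, 1]])

```text
clock: 7.35
position: [0.5393, -0.1752, 0.2896]
ee_rot: [-0.001, 0.815, 0.579, -0.0]
contact_force: [1.3, 0.9, 0.1]
width: 0.0133
gripper_force: 48.7
```

servo_tool(increments=[[-4, 1.33, 0, 0, 0, -6.5, 1], [0, 0, 0, 0, 0, -6.5, 1], [0, 0, 0, 0, 0, -6.5, 1], [0, 0, 0, 0, 0, -6.5, 1], [0, 0, 0, 0, 0, 0, 1]])

```text
clock: 7.85
position: [0.5389, -0.2159, 0.2894]
ee_rot: [-0.001, 0.665, 0.747, -0.0]
contact_force: [-0.7, -0.4, -0.3]
width: 0.0136
gripper_force: 48.7
```

```bash
python3 - <<'E'
from h import *
np.set_printoptions(precision=4,suppress=True)
plan([.5385,-.238,.29],97)
p=np.array(manip.get_state()['position']);Rm=R.from_quat(np.roll(manip.get_state()['ee_rot'],-1))
c=cal('wrist');a=save('wrist','w3')
for l in('slot','key_tip','key'):
    for x in finder.tip_of(l,'wrist')[:2]: print(l,x['at'],x['p'],onz('wrist',x['at'],.205,c))
print('tip pred',proj('wrist',p+Rm.apply([0,0,.0649]),c),'slot pred',proj('wrist',[.5385,-.238,.205],c))
cv2.imwrite('pics/w3c.png',cv2.resize(cv2.cvtColor(a[150:390,120:440],cv2.COLOR_RGB2BGR),(800,600),interpolation=cv2.INTER_CUBIC))
E
```

```text
t 7.85 pos [ 0.5389 -0.2159  0.2894] F [-0.7 -0.4 -0.3] w 0.0136 g 48.7
yaw 96.7
shift cm [-2.19 -0.3  -0.06]
turn deg [-0.08 -0.05 -0.3 ]
slot [276.5, 244.1] 0.65 [ 0.5398 -0.2396  0.205 ]
key_tip [280.7, 225.6] 0.74 [ 0.5413 -0.224   0.205 ]
key [276.1, 3.7] 0.59 [ 0.5207 -0.0757  0.205 ]
key [281.9, 249.6] 0.58 [ 0.5446 -0.2437  0.205 ]
tip pred [278.6378 223.325 ] slot pred [275.0447 242.0562]
```

View pics/w3c.png

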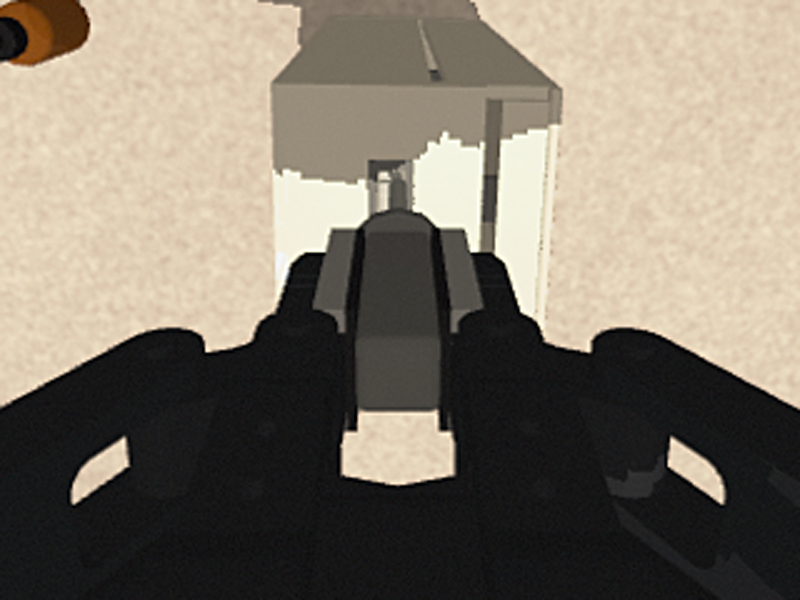

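```bash
python3 - <<'E'
from h import *
np.set_printoptions(precision=4,suppress=True,linewidth=200)
a=cv2.imread('pics/w3.png').mean(2);c=cal('wrist')
for nm,c0,rows in(('left',229,range(188,250,2)),('right',341,range(190,270,2))):
    pts=[]
    for r in rows:
        g=np.abs(np.diff(a[r,c0-9:c0+10])); 
        if g.max()>12: pts.append(onz('wrist',(c0-9+g.argmax()+.5,r),.205,c)[:2])
    pts=np.array(pts); l=cv2.fitLine(pts.astype(np.float32),cv2.DIST_HUBER,0,.001,.001).ravel();print(nm,len(pts),np.degrees(np.arctan2(l[1],l[0]))%180,l)
b=cv2.imread('pics/t0.png').mean(2)
# top camera: back edge (bottom, robot side) of top face & side right edge
pts=[]
for x in range(390,429):
    g=np.abs(np.diff(b[200:216,x])); pts.append(onz('top',(x,200+g.argmax()+.5),.205)[:2])
l=cv2.fitLine(np.float32(pts),cv2.DIST_HUBER,0,.001,.001).ravel();print('back',np.degrees(np.arctan2(l[1],l[0]))%180,l)
pts=[]
for y in range(170,206):
    g=np.abs(np.diff(b[y,424:440])); pts.append(onz('top',(424+g.argmax()+.5,y),.205)[:2])
l=cv2.fitLine(np.float32(pts),cv2.DIST_HUBER,0,.001,.001).ravel();print('right',np.degrees(np.arctan2(l[1],l[0]))%180+90,l)
pts=[]
for y in range(170,206):
    g=np.abs(np.diff(b[y,378:392])); pts.append(onz('top',(378+g.argmax()+.5,y),.205)[:2])
l=cv2.fitLine(np.float32(pts),cv2.DIST_HUBER,0,.001,.001).ravel();print('left',np.degrees(np.arctan2(l[1],l[0]))%180+90,l)
print(a[212:232:2,262:292].astype(int))
for r in range(212,232,4):print(onz('wrist',(276,r),.205,c))
E
```

```text
left 31 96.02298 [ 0.1049 -0.9945  0.5004 -0.2138]
right 40 93.574455 [ 0.0623 -0.9981  0.586  -0.2235]
back 95.32941 [ 0.0929 -0.9957  0.5039 -0.246 ]
right 95.83035 [ 0.9948  0.1016  0.5545 -0.2825]
left 94.7293 [ 0.9966  0.0824  0.5419 -0.1925]
[[138 137 139 138 140 141 142 143 142 140 140 140 139 140 141 141 141 140 141 138 140 141 137 133 130 119 242 250 244 239]
 [138 139 138 140 143  84  52  56  71  80  77  79  79  78  75  72  73  72  68  66 109 117 107 212 250 249 243 238 237 237]
 [137 139 138 140 147  90  66  71  70  70  68  69  68  68  65  67  62  80 135 143 139 134 127 181 239 240 238 238 237 237]
 [139 137 138 138 148  91  66  70  64  92 121 124 128  96  81 148 121 141 158 159 141 134 125 180 239 240 237 237 238 237]
 [135 132 131 131 143  87  61  64  53 171 221 221 227 167 109 106 107 101 122 166 146 133 125 214 241 239 237 237 237 237]
 [120 241 251 253 182 134 144 100  74 136 124 112 116 114 108  85  81  82  78  94 129 135 124 215 241 239 237 237 237 237]
 [246 242 240 247 172 124 133 134 129 174 214 219 227 147  80  78  86  85  86  78  99 131 128 140 232 240 238 236 237 237]
 [236 236 237 241 250 176 129 132 115 168 204 209 218 143  80  76  83  85  86  80  99 132 126 214 241 239 237 236 237 236]
 [236 237 236 238 248 171 126 130 145 176 212 216 227 143  80  79  84  87  85  81  99 132 126 198 241 239 236 237 236 237]
 [236 236 236 239 248 171 125 131 143 175 204 210 224 126  70  80  83  87  86  81  84 127 127 199 243 240 237 237 237 236]]
[ 0.5369 -0.2135  0.205 ]
[ 0.5372 -0.2167  0.205 ]
[ 0.5376 -0.2199  0.205 ]
[ 0.538  -0.2231  0.205 ]
[ 0.5383 -0.2264  0.205 ]
```

```bash
python3 - <<'E'
from h import *
np.set_printoptions(precision=4,suppress=True,linewidth=200)
c=cal('wrist')
s=onz('wrist',(275.8,226),.205,c);t=onz('wrist',(278.8,221),.2245,c);e=onz('wrist',(275.6,213.5),.205,c);p=np.array(manip.get_state()['position'])
u=np.array([np.cos(np.radians(95.5)),np.sin(np.radians(95.5)),0]);v=np.array([u[1],-u[0],0])
print('slot',s,'tip',t,'tcp',p,'end',e)
print('lateral (disp x) tip-slot',(t-s)@v,'tcp-slot',(p-s)@v, 'along end-tip',(e-t)@u,(e-p)@u,'centre',e-.022*u)
E
```

```text
slot [ 0.538  -0.2248  0.205 ] tip [ 0.5391 -0.2141  0.2245] tcp [ 0.5392 -0.2157  0.29  ] end [ 0.5367 -0.2148  0.205 ]
lateral (disp x) tip-slot 0.0021334519772644037 tcp-slot 0.0020988273891162004 along end-tip -0.0003846855831884646 0.0011238434907935885 centre [ 0.5388 -0.2367  0.205 ]
```

servo_tool(increments=[[-1.1, -0.1, 0, 0, 0, 1.2, 1], [-1.05, -0.1, 0, 0, 0, 0, 1], [0, 0, 0.8, 0, 0, 0, 1], [0, 0, 0.4, 0, 0, 0, 1], [0, 0, 0, 0, 0, 0, 1]])

```text
clock: 8.55
position: [0.539, -0.2371, 0.277]
ee_rot: [-0.001, 0.672, 0.74, -0.0]
contact_force: [0.1, 0.0, -0.8]
width: 0.0134
gripper_force: 48.7
```

```bash
python3 - <<'E'
from h import *
np.set_printoptions(precision=4,suppress=True,linewidth=200)
plan([.5388,-.2367,.278],95.5)
c=cal('wrist');a=save('wrist','w4')
for l in('slot','key_tip'):
    for x in finder.tip_of(l,'wrist')[:2]: print(l,x['at'],x['p'],onz('wrist',x['at'],.205,c))
p=np.array(manip.get_state()['position'])
print(proj('wrist',p-[0,0,.0649],c))
cv2.imwrite('pics/w4c.png',cv2.resize(cv2.cvtColor(a[165:255,220:340],cv2.COLOR_RGB2BGR),(800,600),interpolation=cv2.INTER_CUBIC))
E
```

```text
t 8.55 pos [ 0.539  -0.2371  0.277 ] F [ 0.1  0.  -0.8] w 0.0134 g 48.7
yaw 95.52
shift cm [ 0.04 -0.01 -0.1 ]
turn deg [-0.12 -0.1   0.02]
slot [277.4, 224.4] 0.95 [ 0.5382 -0.2403  0.205 ]
key_tip [281.0, 223.7] 0.64 [ 0.5408 -0.2395  0.205 ]
[279.771  224.2243]
```

View pics/w4c.png

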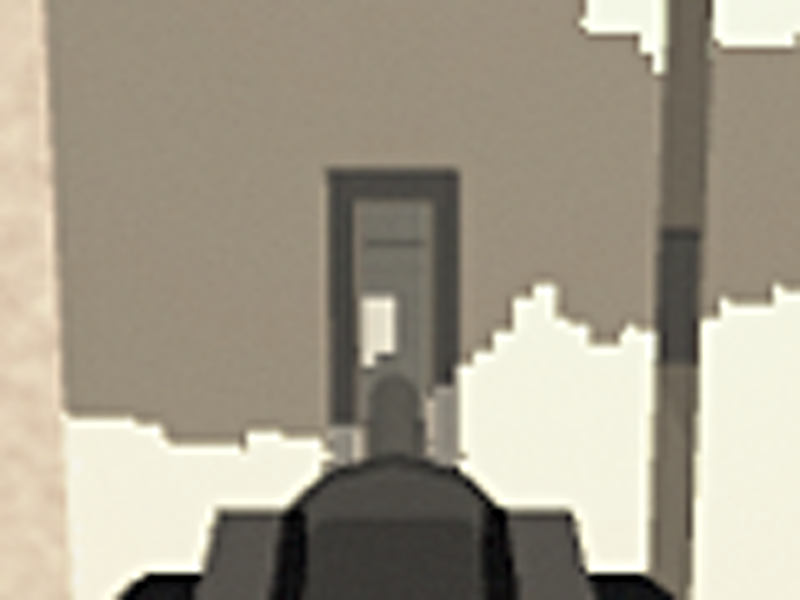

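servo_tool(increments=[[0, 0, 0.3, 0, 0, 0, 1], [0, 0, 0.2, 0, 0, 0, 1], [0, 0, 0.2, 0, 0, 0, 1], [0, 0, 0.1, 0, 0, 0, 1], [0, 0, 0.1, 0, 0, 0, 1]])

```text
clock: 9.2
position: [0.5396, -0.2374, 0.2692]
ee_rot: [-0.0, 0.672, 0.74, -0.0]
contact_force: [0.3, -0.6, 0.1]
width: 0.0131
gripper_force: 48.7
```

servo_tool(increments=[[0, 0, 0.1, 0, 0, 0, 1], [0, 0, 0.1, 0, 0, 0, 1], [0, 0, 0.1, 0, 0, 0, 1], [0, 0, 0.1, 0, 0, 0, 1], [0, 0, 0, 0, 0, 0, 1]])

```text
clock: 9.7
position: [0.5395, -0.2374, 0.2651]
ee_rot: [-0.0, 0.672, 0.74, -0.0]
contact_force: [0.4, 0.3, -0.1]
width: 0.0132
gripper_force: 48.7
```

Depth about 5 mm: the rod is in the slot.

servo_tool(increments=[[0, 0, 0.15, 0, 0, 0, 1], [0, 0, 0.15, 0, 0, 0, 1], [0, 0, 0.1, 0, 0, 0, 1], [0, 0, 0.1, 0, 0, 0, 1], [0, 0, 0, 0, 0, 0, 1]])

```text
clock: 10.2
position: [0.5395, -0.2374, 0.2601]
ee_rot: [-0.0, 0.672, 0.74, -0.0]
contact_force: [-0.1, 0.4, -0.7]
width: 0.013
gripper_force: 48.7
```

servo_tool(increments=[[0, 0, 0.1, 0, 0, 0, 1], [0, 0, 0.1, 0, 0, 0, 1], [0, 0, 0.1, 0, 0, 0, 1], [0, 0, 0.1, 0, 0, 0, 1], [0, 0, 0, 0, 0, 0, 1]])

```text
clock: 10.7
position: [0.5395, -0.2374, 0.2561]
ee_rot: [-0.0, 0.672, 0.74, -0.0]
contact_force: [0.2, 0.1, -0.7]
width: 0.0132
gripper_force: 48.7
```

servo_tool(increments=[[0, 0, 0.1, 0, 0, 0, 1], [0, 0, 0.1, 0, 0, 0, 1], [0, 0, 0.1, 0, 0, 0, 1], [0, 0, 0.1, 0, 0, 0, 1], [0, 0, 0, 0, 0, 0, 1]])

```text
clock: 11.2
position: [0.5395, -0.2374, 0.2521]
ee_rot: [-0.0, 0.672, 0.74, -0.0]
contact_force: [-0.4, 0.1, -1.4]
width: 0.0137
gripper_force: 48.7
```

servo_tool(increments=[[0, 0, 0.1, 0, 0, 0, 1], [0, 0, 0.1, 0, 0, 0, 1], [0, 0, 0.1, 0, 0, 0, 1], [0, 0, 0.1, 0, 0, 0, 1], [0, 0, 0, 0, 0, 0, 1]])

```text
clock: 11.7
position: [0.5395, -0.2374, 0.2481]
ee_rot: [-0.0, 0.672, 0.74, -0.0]
contact_force: [0.0, -0.7, -0.3]
width: 0.0136
gripper_force: 48.7
```

servo_tool(increments=[[0, 0, 0.1, 0, 0, 0, 1], [0, 0, 0.1, 0, 0, 0, 1], [0, 0, 0.1, 0, 0, 0, 1], [0, 0, 0.1, 0, 0, 0, 1], [0, 0, 0, 0, 0, 0, 1]])

```text
clock: 12.2
position: [0.5395, -0.2374, 0.2441]
ee_rot: [-0.0, 0.672, 0.74, -0.0]
contact_force: [-0.3, -0.9, -1.1]
width: 0.0134
gripper_force: 48.7
```

servo_tool(increments=[[0, 0, 0.1, 0, 0, 0, 1], [0, 0, 0.1, 0, 0, 0, 1], [0, 0, 0.1, 0, 0, 0, 1], [0, 0, 0, 0, 0, 0, 1], [0, 0, 0, 0, 0, 0, 1]])

```text
clock: 12.7
position: [0.5396, -0.2374, 0.2413]
ee_rot: [-0.0, 0.672, 0.74, -0.0]
contact_force: [-0.3, 0.1, 0.2]
width: 0.0134
gripper_force: 48.7
```

servo_tool(increments=[[0, 0, -0.9, 0, 0, 0, 1], [0, 0, -0.95, 0, 0, 0, 1], [0.3, 0, 0, 0, 0, 0, 1], [0.35, 0, 0, 0, 0, 0, 1], [0.3, 0, 0, 0, 0, 0, 1]])

```text
clock: 13.2
position: [0.5386, -0.2274, 0.2598]
ee_rot: [-0.0, 0.672, 0.74, 0.0]
contact_force: [0.0, -0.2, -0.4]
width: 0.0133
gripper_force: 48.9
```

servo_tool(increments=[[0, 0, 0, 0, 0, 0, 1], [0, 0, 0.1, 0, 0, 0, 1], [0, 0, 0.1, 0, 0, 0, 1], [0, 0, 0.1, 0, 0, 0, 1], [0, 0, 0, 0, 0, 0, 1]])

```text
clock: 13.7
position: [0.5386, -0.228, 0.2565]
ee_rot: [-0.0, 0.672, 0.74, -0.0]
contact_force: [0.2, 0.2, 0.7]
width: 0.0134
gripper_force: 48.9
```

servo_tool(increments=[[0, 0, 0.1, 0, 0, 0, 1], [0, 0, 0.1, 0, 0, 0, 1], [0, 0, 0.1, 0, 0, 0, 1], [0, 0, 0.1, 0, 0, 0, 1], [0, 0, 0, 0, 0, 0, 1]])

```text
clock: 14.2
position: [0.5388, -0.2281, 0.2533]
ee_rot: [0.0, 0.672, 0.74, 0.0]
contact_force: [-0.7, -0.1, 4.4]
width: 0.0137
gripper_force: 49.4
```

servo_tool(increments=[[0, 0, 0.1, 0, 0, 0, 1], [0, 0, 0.1, 0, 0, 0, 1], [0, 0, 0.05, 0, 0, 0, 1], [0, 0, 0, 0, 0, 0, 1], [0, 0, 0, 0, 0, 0, 1]])

```text
clock: 14.7
position: [0.5388, -0.2281, 0.2507]
ee_rot: [0.0, 0.672, 0.74, -0.0]
contact_force: [-0.5, 0.5, 4.8]
width: 0.0135
gripper_force: 49.6
```

It gives: this is the tab. Pressing on gently.

servo_tool(increments=[[0, 0, 0.1, 0, 0, 0, 1], [0, 0, 0.05, 0, 0, 0, 1], [0, 0, 0, 0, 0, 0, 1], [0, 0, 0, 0, 0, 0, 1], [0, 0, 0, 0, 0, 0, 1]])

```text
clock: 15.2
position: [0.5389, -0.2281, 0.2497]
ee_rot: [0.001, 0.672, 0.74, 0.0]
contact_force: [-2.0, 1.2, 7.6]
width: 0.013
gripper_force: 50.0
```

```bash
python3 - <<'E'
from h import *
plan()
a=save('top','t1');b=cv2.imread('pics/t0.png')[...,::-1]
print(np.abs(a[140:230,360:440].astype(int)-b[140:230,360:440]).mean(2)[:40].max(1).astype(int))
E
```

```text
t 15.2 pos [ 0.5389 -0.2281  0.2497] F [-2.   1.2  7.6] w 0.013 g 50.0
yaw 95.54
[ 65  65  63  63  65  64  66  65  64  64  64  66  71  70  83  85  83  88
  90  88  88  92  89  92  94  93 111 121  95 114 112 110 109 113 124 108
 104  98 122 113]
```

servo_tool(increments=[[0, 0, 0, 0, 0, 0, 1], [0, 0, 0, 0, 0, 0, 1], [0, 0, 0, 0, 0, 0, 1], [0, 0, 0, 0, 0, 0, 1], [0, 0, 0, 0, 0, 0, 1]])

```text
clock: 15.75
position: [0.5389, -0.2281, 0.2497]
ee_rot: [0.001, 0.672, 0.74, 0.0]
contact_force: [-0.5, 0.7, 7.8]
width: 0.0135
gripper_force: 50.0
```

```bash
python3 - <<'E'
from h import *
plan()
a=save('scene','s1')
cv2.imwrite('pics/s1c.png',cv2.resize(cv2.cvtColor(a[100:340,20:340],cv2.COLOR_RGB2BGR),(640,480)))
E
```

```text
t 15.75 pos [ 0.5389 -0.2281  0.2497] F [-0.5  0.7  7.8] w 0.0135 g 50.0
yaw 95.54
```

View pics/s1c.png

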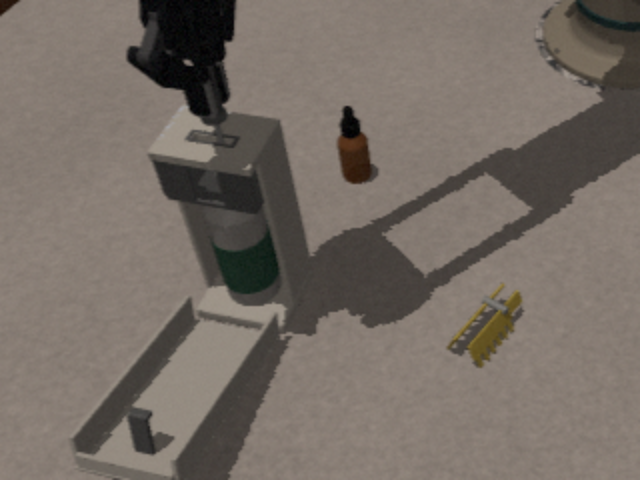

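servo_tool(increments=[[0, 0, -0.3, 0, 0, 0, 1], [0, 0, -0.8, 0, 0, 0, 1], [0, 0, -1.0, 0, 0, 0, 1], [0, 0, -1.1, 0, 0, 0, 1], [0, 0, -1.2, 0, 0, 0, 1]])

```text
clock: 16.3
position: [0.5386, -0.2279, 0.2934]
ee_rot: [-0.0, 0.672, 0.74, -0.0]
contact_force: [0.6, 0.6, -1.3]
width: 0.0134
gripper_force: 49.0
```

servo_tool(increments=[[2.1, 0.23, 0, 0, 0, 0, 1], [4.1, 0.46, 0, 0, 0, 0, 1], [4.1, 0.46, 0, 0, 0, 0, 1], [4.1, 0.46, 0, 0, 0, 0, 1], [4.1, 0.46, 0, 0, 0, 0, 1]])

```text
clock: 16.8
position: [0.5415, -0.0404, 0.2936]
ee_rot: [0.0, 0.672, 0.74, 0.0]
contact_force: [1.1, 0.3, 0.4]
width: 0.0134
gripper_force: 49.0
```

servo_tool(increments=[[4.1, 0.46, 0, 0, 0, 0, 1], [4.1, 0.46, 0, 0, 0, 0, 1], [4.1, 0.46, 0, 0, 0, 0, 1], [4.1, 0.46, 0, 0, 0, 0, 1], [4.1, 0.46, 0, 0, 0, 0, 1]])

```text
clock: 17.3
position: [0.5445, 0.1662, 0.2937]
ee_rot: [0.0, 0.672, 0.74, 0.0]
contact_force: [0.4, 0.3, -1.1]
width: 0.0131
gripper_force: 49.0
```

servo_tool(increments=[[4.1, 0.46, 0, 0, 0, 0, 1], [2.1, 0.23, 0, 0, 0, 8.2, 1], [0, 0, 0, 0, 0, 8.3, 1], [0, 0, 0, 0, 0, 8.3, 1], [0, 0, 0, 0, 0, 0, 1]])

```text
clock: 17.8
position: [0.5455, 0.2273, 0.2933]
ee_rot: [0.0, 0.815, 0.579, 0.0]
contact_force: [-0.5, 0.1, 0.4]
width: 0.0133
gripper_force: 48.9
```

```bash
python3 - <<'E'
from h import *
np.set_printoptions(precision=4,suppress=True,linewidth=200)
plan([.546,.2274,.185],70.7)
E
```

```text
t 17.8 pos [0.5455 0.2273 0.2933] F [-0.5  0.1  0.4] w 0.0133 g 48.9
yaw 70.8
shift cm [ 0.03  0.04 10.83]
turn deg [ 0.02 -0.01  0.1 ]
```

servo_tool(increments=[[0.03, 0.04, 3, 0, 0, 0, 1], [0, 0, 4, 0, 0, 0, 1], [0, 0, 4, 0, 0, 0, 1], [0, 0, 2, 0, 0, 0, 1], [0, 0, 0, 0, 0, 0, 1]])

```text
clock: 18.3
position: [0.5438, 0.226, 0.1597]
ee_rot: [-0.001, 0.815, 0.58, -0.003]
contact_force: [-0.7, -0.1, 0.1]
width: 0.0132
gripper_force: 48.9
```

```bash
python3 - <<'E'
from h import *
np.set_printoptions(precision=4,suppress=True,linewidth=200)
plan([.546,.2274,.1635],70.7)
c=cal('wrist');a=save('wrist','w5')
for l in('cup','key_tip'):
    for x in finder.tip_of(l,'wrist')[:2]: print(l,x['at'],x['p'],onz('wrist',x['at'],.0 if l=='cup' else .098,c))
for p in([.5457,.228,.092],[.546,.2274,.098]):print(proj('wrist',p,c))
cv2.imwrite('pics/w5c.png',cv2.resize(cv2.cvtColor(a[165:255,220:340],cv2.COLOR_RGB2BGR),(800,600),interpolation=cv2.INTER_CUBIC))
E
```

```text
t 18.3 pos [0.5438 0.226  0.1597] F [-0.7 -0.1  0.1] w 0.0132 g 48.9
yaw 70.87
shift cm [ 0.2   0.16 -0.38]
turn deg [-0.34  0.24  0.17]
cup [277.2, 204.9] 0.81 [0.537  0.2148 0.    ]
key_tip [279.1, 219.1] 0.85 [0.5448 0.2297 0.098 ]
[281.1667 218.2859]
[281.8698 221.6053]
```

View pics/w5c.png

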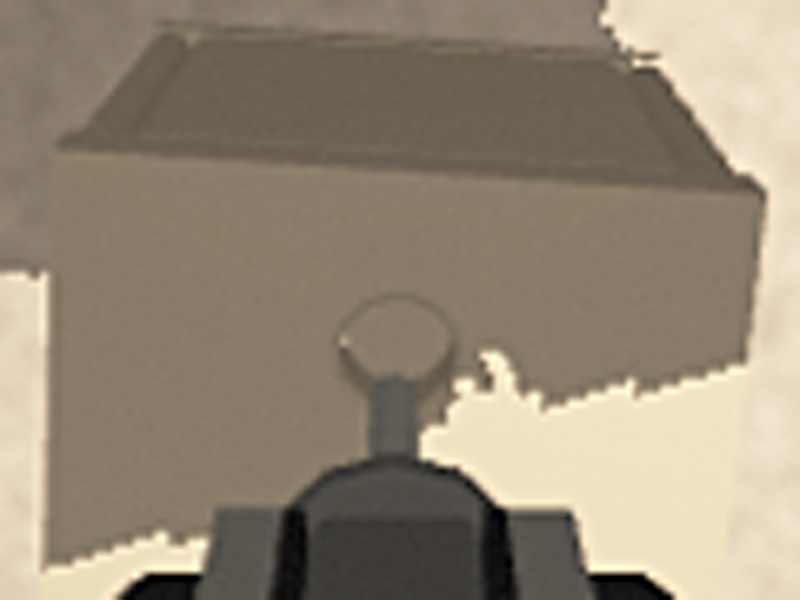

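servo_tool(increments=[[0, 0, 0, 0, 0, 0, 1], [0, 0, 0, 0, 0, 0, 1], [0, 0, 0, 0, 0, 0, 1], [0, 0, 0, 0, 0, 0, 1], [0, 0, 0, 0, 0, 0, 1]])

```text
clock: 18.95
position: [0.546, 0.227, 0.163]
ee_rot: [0.0, 0.815, 0.579, 0.0]
contact_force: [-0.3, 0.6, -0.4]
width: 0.0134
gripper_force: 48.9
```

```bash
python3 - <<'E'
from h import *
np.set_printoptions(precision=4,suppress=True,linewidth=200)
plan([.546,.2274,.1635],70.7)
c=cal('wrist');a=save('wrist','w6').mean(2)
for l in('cup','key_tip'):
    for x in finder.tip_of(l,'wrist')[:2]: print(l,x['at'],x['p'],onz('wrist',x['at'],.0 if l=='cup' else .098,c))
print(a[204:236:2,264:296].astype(int))
E
```

```text
t 18.95 pos [0.546 0.227 0.163] F [-0.3  0.6 -0.4] w 0.0134 g 48.9
yaw 70.75
shift cm [ 0.04 -0.01 -0.05]
turn deg [ 0.02 -0.01  0.05]
cup [273.2, 209.5] 0.97 [0.5345 0.2121 0.    ]
key_tip [279.7, 223.4] 0.7 [0.5464 0.2267 0.098 ]
key_tip [281.0, 249.9] 0.23 [0.5407 0.2075 0.098 ]
[[121 121 123 122 120 122 120 121 120 121 122 121 121 122 121 122 121 122 121 121 121 121 121 122 123 121 121 121 121 122 121 121]
 [121 122 122 122 122 121 122 121 120 120 123 121 121 122 120 121 119 121 119 120 122 119 121 120 121 123 121 120 121 122 123 123]
 [121 122 123 122 120 121 121 121 121 122 122 121 121 122 119 119 122 121 121 120 122 121 122 120 121 123 121 122 122 122 121 121]
 [121 122 122 122 118 121 123 120 119 118 113 110 111 114 113 118 119 120 122 121 120 120 120 121 121 123 122 123 120 121 122 123]
 [121 121 120 121 123 121 111 105 110 119 123 124 121 123 125 122 116 106 108 118 122 121 120 120 123 123 122 120 120 121 121 121]
 [122 120 122 122 113 108 119 123 121 120 122 122 122 122 121 121 121 122 120 108 108 119 122 121 121 120 123 121 122 122 121 122]
 [121 120 122 110 130 155 128 1
[... 579 characters left out ...]
200 227 223 221 220 220 219 220 220 223 223]
 [120 123 119 120 123 121 118 118 115 106 101  89  84  88  88  89  88  81 101 137 223 230 224 220 220 220 220 220 219 220 220 220]
 [120 121 122 121 121 122 121 123 123 120 121  99  83  87  88  89  87  77 140 222 225 220 218 221 221 220 221 219 219 219 220 219]
 [122 121 120 121 122 121 121 121 121 121 125  95  84  86  88  90  90  79  98 214 224 219 219 219 219 219 219 219 219 219 219 221]
 [122 122 120 121 122 121 121 123 120 120 158 109  80  84  87  89  85  80 102 222 230 223 222 222 220 220 220 218 219 219 219 219]
 [121 120 121 123 121 119 117 118  90  79  53  45  52  58  59  61  58  54  43  73  74 157 170 214 218 227 225 221 220 219 219 218]]
```

servo_tool(increments=[[0.15, -0.1, 0, 0, 0, 0, 1], [0.13, -0.08, 0, 0, 0, 0, 1], [0, 0, 0.2, 0, 0, 0, 1], [0, 0, 0, 0, 0, 0, 1], [0, 0, 0, 0, 0, 0, 1]])

```text
clock: 19.6
position: [0.5451, 0.2302, 0.1606]
ee_rot: [-0.0, 0.815, 0.579, -0.0]
contact_force: [-0.5, -0.1, -0.5]
width: 0.0135
gripper_force: 48.9
```

```bash
python3 - <<'E'
from h import *
np.set_printoptions(precision=4,suppress=True,linewidth=200)
plan([.546,.2274,.1635],70.7)
c=cal('wrist');a=save('wrist','w7').mean(2)
print(a[208:238:1,264:296].astype(int))
s=np.array(manip.get_state()['position']);print(proj('wrist',s-[0,0,.0649],c),proj('wrist',[s[0],s[1],.092],c))
E
```

```text
t 19.6 pos [0.5451 0.2302 0.1606] F [-0.5 -0.1 -0.5] w 0.0135 g 48.9
yaw 70.74
shift cm [-0.23  0.18 -0.29]
turn deg [-0.01  0.01  0.04]
[[122 123 122 122 121 121 122 121 121 122 120 122 121 120 121 121 121 121 120 122 120 121 122 121 121 121 121 121 121 122 119 121]
 [123 121 121 121 122 122 121 119 121 121 120 122 121 121 120 120 120 122 120 121 123 122 122 123 121 120 122 121 122 121 121 121]
 [121 122 121 122 121 121 120 121 122 122 124 121 122 122 120 122 120 121 121 121 120 120 122 120 122 121 120 121 121 122 122 122]
 [122 121 122 120 123 121 121 121 121 122 121 121 121 121 122 122 122 122 119 120 123 120 121 121 121 123 122 122 121 120 120 122]
 [121 123 121 122 121 121 120 123 121 122 122 120 122 122 121 121 122 120 122 123 121 122 122 121 121 121 121 123 121 122 121 119]
 [122 122 123 122 122 122 121 121 121 122 120 121 120 122 123 121 121 121 121 120 122 120 122 122 122 121 121 121 121 122 122 121]
 [121 121 121 121 122 121 121 121 122 121 124 122 118 118 120 117 119 119 120 122 122 121 122 121 120 121 120 123 120 120 123 121]
 [122 123 122 122 122 121 122 122 123 122 121 
[... 2305 characters left out ...]
0 219]
 [120 122 119 121 122 124 124 125 122 121 120  91  70  67  63  63  60  66 101 215 224 227 223 226 225 223 220 221 220 219 219 219]
 [120 119 121 123 122 121 116 120  92  82  57  51  53  58  59  61  56  54  44  73  76 156 167 213 217 228 225 221 220 219 219 220]
 [121 122 123 123 106  85  55  48  50  53  59  62  63  71  73  72  72  67  62  56  48  42  34  70  67 201 227 226 223 219 220 219]
 [123 122 125 107  62  51  57  63  63  68  72  78  82  80  77  78  79  81  78  74  69  64  60  52  41  68 155 219 227 222 219 219]
 [126 125 106  63  57  68  73  76  80  80  77  77  75  75  75  74  74  75  75  75  79  78  77  74  68  52  33 151 220 227 222 219]]
[278.9892 223.2777] [278.992 221.594]
```

servo_tool(increments=[[0, 0, 0.4, 0, 0, 0, 1], [0, 0, 0.4, 0, 0, 0, 1], [0, 0, 0.4, 0, 0, 0, 1], [0, 0, 0, 0, 0, 0, 1], [0, 0, 0, 0, 0, 0, 1]])

```text
clock: 20.15
position: [0.545, 0.2301, 0.1485]
ee_rot: [-0.0, 0.815, 0.579, -0.0]
contact_force: [0.6, 0.5, 0.2]
width: 0.0133
gripper_force: 48.9
```

servo_tool(increments=[[0, 0, 0.8, 0, 0, 0, 1], [0, 0, 1.0, 0, 0, 0, 1], [0, 0, 1.0, 0, 0, 0, 1], [0, 0, 0.6, 0, 0, 0, 1], [0, 0, 0.2, 0, 0, 0, 1]])

```text
clock: 20.65
position: [0.5444, 0.2299, 0.1114]
ee_rot: [-0.0, 0.815, 0.579, -0.001]
contact_force: [-0.4, 0.0, -0.5]
width: 0.0132
gripper_force: 48.9
```

servo_tool(increments=[[0, 0, 0, 0, 0, 0, 1], [0, 0, 0, 0, 0, 0, 1], [0, 0, 0, 0, 0, 0, 1], [0, 0, 0, 0, 0, 0, 1], [0, 0, 0, 0, 0, 0, 1]])

```text
clock: 21.15
position: [0.5453, 0.2302, 0.1131]
ee_rot: [0.0, 0.815, 0.579, 0.0]
contact_force: [-0.7, -0.9, -0.2]
width: 0.0134
gripper_force: 48.9
```

servo_tool(increments=[[0, 0, 0.05, 0, 0, 0, 1], [0, 0, 0.05, 0, 0, 0, 1], [0, 0, 0.05, 0, 0, 0, 1], [0, 0, 0, 0, 0, 0, 1], [0, 0, 0, 0, 0, 0, 1]])

```text
clock: 21.65
position: [0.5451, 0.2302, 0.1112]
ee_rot: [0.0, 0.815, 0.579, -0.0]
contact_force: [-0.1, -0.5, -0.1]
width: 0.0135
gripper_force: 48.9
```

servo_tool(increments=[[0, 0, 0.03, 0, 0, 0, 1], [0, 0, 0, 0, 0, 0, 0.7], [0, 0, 0, 0, 0, 0, 0.5], [0, 0, 0, 0, 0, 0, 0.2], [0, 0, 0, 0, 0, 0, 0]], squeeze=20)

```text
clock: 22.15
position: [0.5452, 0.2302, 0.111]
ee_rot: [0.0, 0.815, 0.579, 0.0]
contact_force: [-0.2, 0.0, 0.5]
width: 0.0425
gripper_force: 0.0
```

servo_tool(increments=[[0, 0, 0, 0, 0, 0, -0.5], [0, 0, 0, 0, 0, 0, -1], [0, 0, 0, 0, 0, 0, -1], [0, 0, -1, 0, 0, 0, -1], [0, 0, -2, 0, 0, 0, -1]])

```text
clock: 22.65
position: [0.544, 0.2298, 0.1403]
ee_rot: [-0.001, 0.815, 0.579, -0.002]
contact_force: [0.6, 0.6, -0.0]
width: 0.0852
gripper_force: 0.0
```

servo_tool(increments=[[0, 0, -4, 0, 0, 0, -1], [0, 0, -4, 0, 0, 0, -1], [0, 0, -4, 0, 0, 0, -1], [-2, 0, -2, 0, 0, 0, -1], [-2, 0, 0, 0, 0, 0, -1]])

```text
clock: 23.15
position: [0.5336, 0.1926, 0.2855]
ee_rot: [0.002, 0.815, 0.579, 0.004]
contact_force: [-0.4, -0.8, 0.1]
width: 0.0855
gripper_force: 0.0
```

servo_tool(increments=[[-2, 0, 0, 0, 0, 0, -1], [0, 0, 0, 0, 0, 0, -1], [0, 0, 0, 0, 0, 0, -1], [0, 0, 0, 0, 0, 0, -1], [0, 0, 0, 0, 0, 0, -1]])

```text
clock: 23.65
position: [0.5254, 0.1741, 0.2804]
ee_rot: [-0.0, 0.815, 0.579, -0.0]
contact_force: [-0.6, 0.1, -0.0]
width: 0.0852
gripper_force: 0.0
```

```bash
python3 - <<'E'
from h import *
np.set_printoptions(precision=4,suppress=True,linewidth=200)
plan()
a=save('scene','s2');w=save('wrist','w8')
for l in('key','cup','dropper','nailbrush','hairclip'):
    print(l,[(np.round(x['at'],1),round(x['p'],2)) for x in finder.tip_of(l,'scene')[:1]])
f=lambda i:cv2.resize(cv2.cvtColor(i,cv2.COLOR_RGB2BGR),(400,300),interpolation=cv2.INTER_CUBIC)
r=finder.silhouettes('key','wrist')[0]['box'];x,y=int(r[0])-60,max(0,int(r[1])-45)
cv2.imwrite('pics/f.png',np.vstack([np.hstack([f(a[255:330,330:430]),f(w[y:y+90,x:x+120])]),np.hstack([f(a),f(a[130:370,10:330])])]))
E
```

```text
t 23.65 pos [0.5254 0.1741 0.2804] F [-0.6  0.1 -0. ] w 0.0852 g 0.0
yaw 70.77
key [(array([391.4, 289.3]), 0.86)]
cup [(array([373., 312.]), 0.76)]
dropper [(array([201.5, 185.6]), 0.59)]
nailbrush [(array([370.5, 232.8]), 0.67)]
hairclip [(array([261.4, 267.9]), 0.78)]
```

View pics/f.png

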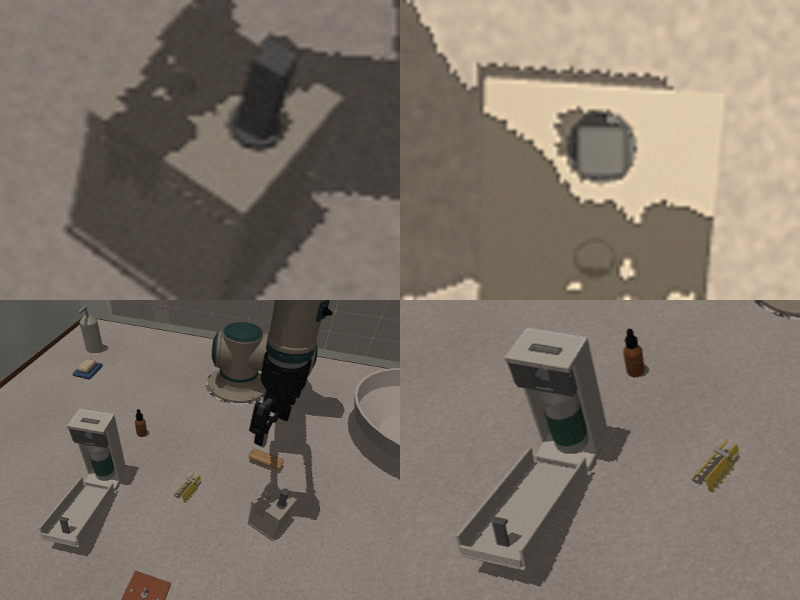

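The final picture shows the key upright on its shoulder in the cup's hole, the cover fully down, and the dropper, brush and clip where they were.

```bash
python3 -c "
from rig import manip
print(manip.sign_off())"
```

```text
the job is handed in; nothing more can be done
None
```

The dispenser's front cover is fully open, the key is back upright on its shoulder in its cup hole, the bystanders were left as they were, and the job was handed in at about 24 s with at most 8 N measured on the tab.

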